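Open the swing bolt of a sample pressure pot

ROBOT

A 6-joint arm with a two-finger parallel gripper is mounted at the origin on the work surface. World frame = base frame: x ahead of the robot, y to its left, z up, the work surface at z = 0. Lengths are in m, angles in rad, forces in N, time in s.
With the tool pointing down it reaches from about 0.35 to 0.85 m from the base axis. Payload 8.1 kg.
Tool frame: the origin (TCP) lies at the very end of the fingers, on their centre line; the grasp point (between the pads) lies 19 mm behind it; z points along the fingers, y is the line along which they close (so a half turn about z gives the same grasp; the last joint's range is limited). The gripper opens to 93 mm and grips with 3 to 60 N. Pads are 15 mm wide; open, the fingers measure 128 mm over their backs; the gripper's body (75 mm by 188 mm) begins 65 mm behind the grasp point.
Start: joints at [-1.287, 0.13, 1.488, -0, 1.523, -0.085], TCP at [0.216, -0.56, 0.191] pointing down, gripper open.
Joint ranges: [-2.96, 2.96], [-0.89, 2.26], [0.02, 2.5], [-1.34, 4.48], [0, 2.73], [-2.66, 2.66]. Speed limits (rad/s): [2.39, 2.39, 2.79, 3.14, 3.14, 3.14].

INTERFACE

Orientations are given as a rotation vector (axis times angle).
In Python, from plant import monitor, eyes, ticket gives the robot as it stands.
- The arm moves only by the tool arm_command, never from a script. Its argument "deltas" is a list that holds one entry, the list of rows, each a list of 6 numbers: the shift along the world's x, y, z in cm, then the turn, a rotation vector about the world's x, y, z in degrees. In form: [[[tx, ty, tz, rx, ry, rz], ...]]. A call has 1 to 12 rows; each row shifts and turns the commanded pose from where the row before left it; what a row does not reach is not made up. A row lasts 1/12 s, in which the tool goes at most 41.7 mm and 7.16 degrees, less where a joint would pass 70% of its speed; a pose out of reach is approached as far as the arm can. A call is refused whole if a number of a shift passes 4.17 or a number of a turn 7.16, either way. A call with a gripper value outside its range is refused whole. "gripper" is the opening, from -1 (shut) to 1 (fully open), set as the call begins (left out, the last holds). The fingers move at their own pace and stop on an object; "squeeze" is the grip in N (left out, the last holds). Time passes only in rows, so rows that do not move let the fingers close. It gives the time, the measured TCP pose, the force, the opening and the grip force at its end, in the units of the state.
- monitor.read_state(): the state, without advancing time (a new reading comes with each control period).
- eyes.read_camera(name): name is "scene" or "side" or "wrist"; returns the picture (384x512x3 uint8, blue, green, red); there is no depth.
- eyes.camera_model(name): a dict with "fx", "fy", "cx", "cy" (pixels), "k1" (the pictures are not rectified: a ray, as slopes to the right and down, at radius r is drawn at 1 + k1 r^2 times it, then the intrinsics apply), "rvec" (rotation vector, rad) and "tvec" (3), from world to camera coordinates, as OpenCV has them. Camera axes: x right, y down, z forward; pixel columns grow to the right and rows downward; lengths in m; the calibration is good to about 2 mm. A picture is of the moment at which its call begins: read the wrist's pose just before it. camera_model takes no time and is no camera call; for the wrist camera it gives the pose at the moment of the call.
- ticket.close_job(): hands the job in; it is judged then, once.
The state is a dict: "t": time; "q": joint angles; "dq": joint speeds; "joint_torque": joint torques, N m; "tool_pos": TCP position; "orientation": TCP orientation; "force": force on the tool from outside, world axes, zero at the start; "wrist_torque": the same for the moment, N m; "opening": finger opening in m; "gripper_force": force on a finger pad.
Only numpy, scipy, OpenCV 4.12 (cv2) and the standard library are available. Lean on these libraries where they do the work, as an engineer would, in place of code of your own. Each camera call takes 0.05 s, during which the arm holds its last target. There are 200 camera calls.

TASK

Get the lid of the steel sample pot ready to open: unscrew the wing nut (anticlockwise seen from above) until it stands clear of the raised lips of the slotted lug, then swing the eyebolt out of the slot and lay it right down so that it sits firmly on its rubber rest, and let go. Do it gently, never prying on the lug or pressing the bolt hard into its rest, and leave the jar, the beaker and the steel block where they stand.

Things in the scene. Friction and masses are not known exactly. Their poses are not given: they have to be found in the camera images.
- pot: Steel pot fixed to the bench, 120 mm diameter; the lid, 136 mm across and fixed too, has its flat top 157 mm above the bench (a bar handle 30 mm behind the axis rises to 182 mm; a plate within 42 mm of the axis to 161 mm). Origin: centre of the underside, z up. Its +x axis points from the pot's axis to the lug and eyebolt; the lid hinge is on the -x side.
- lug: Slotted lug, a steel fork fixed at the lid's rim: 32 mm wide, 10 mm thick, from 25 mm inboard to 14 mm outboard of its origin. Origin: on its flat top, 155 mm above the bench, on the upright bolt's centre line, 85 mm from the pot's axis; axes as the pot's. The slot, 10 mm wide, opens to +x; its closed end is 1.5 mm behind the bolt. Over 35 N on it, also through the bolt, is prying.
- lug_lips (a point): Foot of the two raised lips at the outer ends of the lug's tines: 12.9 mm outboard of the lug's origin, level with its top; axes as the lug's. Each lip is 2.2 mm thick, 1.8 mm in front of the nut's boss and 2.5 to 4.5 mm high (set differently each time, not shown by this pose). They hold the nut in: it passes over them only after a rise about 1 mm greater than their height.
- eyebolt_hinge (a point): Hinge pin of the eyebolt, 85 mm from the pot's axis and 80 mm above the bench, 75 mm straight below the lug's origin. The pin lies along the pot's y axis. A clevis 30 mm wide holds it on the pot's wall.
- eyebolt (a joint): Angle of the eyebolt about its pin (rad): 0 upright in the slot, growing as its top swings outward (pot's +x) and down; 1.57 would be level. It lies on its rest at 1.15 to 1.63, depending on the height of the pad. Its hinge is stiff (about 0.14 N m), so it stays where it is left and does not drop on to the rest by itself. The bolt is a steel rod, 8 mm diameter, its end 94 mm from the pin.
- rest: Rest for the bolt: a steel arm from the pot's wall with a black rubber pad on its end, 12 x 24 mm. Origin: 55 mm outboard of the pin (pot's +x) at the pin's height; axes as the pot's. The pad's top is 7 mm below to 17.5 mm above the origin: set differently each time, not shown by this pose. The bolt must bear on the pad with over 0.5 N when let go, and never with over 35 N (20 to 25 N at the nut).
- wing_nut: Steel wing nut on the eyebolt. Origin: on the bolt's axis at the underside of its round boss (20 mm diameter, 12 mm high); z along the bolt away from the pin; x along the wings. The two wings are 5 mm thick (y), lie 5 to 29 mm from the axis (x) and 10 to 36 mm above the origin. The bolt's end between them is 19 mm above the lug's top.
- nut_thread (a point): Same point and axes as the wing nut's origin. At the start it is 75 to 76.2 mm from the pin (seated, or slack by up to 1.2 mm). Quick-release thread: the nut rises 1.9 mm per rad (12 mm a turn) when turned anticlockwise seen from above, up to 8.5 mm over the seat, where the thread ends in a stop. Its friction is about 0.15 N m; it keeps its angle when let go.
- jar: Loose white plastic jar with a red cap, 48 mm diameter, 75 mm high; origin at the centre of its underside. To be left alone.
- beaker: Loose open steel beaker, 52 mm diameter at the rim, 60 mm high; origin at the centre of its underside. To be left alone.
- gauge_block: Loose dark steel block, 75 x 40 x 18 mm; origin at the centre of its underside. To be left alone.

How it is judged:
On the way, in this order (a step that is already met when the one before it is completed fails the run):
1. the wing nut is unscrewed by more than 3.2 mm from its seat while the bolt is still upright in the slot (distance between wing_nut and eyebolt_hinge above 0.0782 m and value of joint eyebolt below 0.15 rad), for 0.1 s.
2. the eyebolt lies on its rest (value of joint eyebolt above 1.05 rad and contact force between rest and anything else above 0.5 N), for 0.1 s.
At the end, for the whole second after the job is handed in: The eyebolt is swung out (beyond 1.05 rad) and bears on the rubber pad of its rest with more than 0.5 N, still and let go; the jar, the beaker and the steel block are within 15 mm of where they stood (all of step 2 and velocity of joint eyebolt between -0.05 and 0.05 rad/s and distance of each of jar, beaker, gauge_block from where it was at the start of the episode below 0.015 m); the robot touches nothing.
It fails at once if the lug is pried or pressed with more than 35 N, directly or through the bolt and nut (contact force between lug and anything else above 35 N).
It fails at once if the rest is pressed with more than 35 N (contact force between rest and anything else above 35 N).
It fails at once if a bystander is moved by more than 15 mm (distance of any of jar, beaker, gauge_block from where it was at the start of the episode above 0.015 m).
It also fails if it takes over 72 s, if anything falls off the work surface, if the arm or the gripper's body presses on something with over 40 N, if the wrist force passes 120 N, or if a joint passes its speed limit or range.

## Working session

There is one attempt and no reset: what is moved stays moved. The work goes in short steps, Python scripts to look and compute and a tool call to move; the robot and the scene stay as the last step left them, time stands still between calls to the robot, and variables do not carry over. Pictures are saved under pics/ and viewed, at most 10 in all, crops included, and the job is handed in when it is done.

Besides the shell and the picture viewer there is one more tool, called after ">>>" by a JSON object that holds its "name" and its "arguments", one argument or row to a line. arm_command: Moves the arm, as the interface text tells. Its arguments: {"type":"object","properties":{"deltas":{"type":"array"},"gripper":{"type":"number"},"squeeze":{"type":"number"}},"required":["deltas"]}

```bash
mkdir -p pics; ls
python3 - <<'E'
from plant import monitor, eyes, ticket
import cv2,numpy as np
s=monitor.read_state();print(s)
a=eyes.read_camera("scene");b=eyes.read_camera("side")
cv2.imwrite("pics/scene0.png",a);cv2.imwrite("pics/side0.png",b)
for n in ("scene","side","wrist"):print(n,eyes.camera_model(n))
E
```

```text
pics
{'t': 0.0, 'q': array([-1.28744405e+00,  1.31211814e-01,  1.48928166e+00,  1.35261546e-05,
        1.52300208e+00, -8.53508647e-02]), 'dq': array([-0.00088216, -0.00064226,  0.00022679, -0.00141045, -0.00104574,
        0.00097123]), 'joint_torque': array([-3.27478392e-04, -5.59833348e+01, -4.91770720e+01,  7.66608864e-02,
        3.54660605e-02, -1.39716312e-04]), 'tool_pos': array([ 0.21611992, -0.55904823,  0.18995595]), 'orientation': array([-3.08649675e+00, -5.75534241e-01,  2.74152897e-04]), 'force': array([-0.16979177, -0.23058424,  0.62578063]), 'wrist_torque': array([0.10917923, 0.04513869, 0.00741596]), 'gripper_force': 0.0, 'opening': 0.09308115327893092}
scene {'fx': 407.6411508762491, 'fy': 407.6411508762491, 'cx': 256.4551572875297, 'cy': 195.08479465427038, 'k1': -0.150064032991241, 'rvec': array([ 1.29746204,  1.99456832, -1.11853975]), 'tvec': array([ 0.15998034, -0.16583757,  1.2812129 ])}
side {'fx': 477.002690717489, 'fy': 477.002690717489, 'cx': 261.995878112359, 'cy': 186.4565943491437, 'k1': -0.1411291736185636, 'rvec': array([ 0.64445824, -2.50774814,  1.33777319]), 'tvec': array([0.4660866 , 0.2209908 , 0.84373396])}
wrist {'fx': 341.1999525128502, 'fy': 341.1999525128502, 'cx': 257.4912447885551, 'cy': 189.46177034389413, 'k1': -0.018850488239183193, 'rvec': array([-2.42032991,  1.65935656,  0.20530644]), 'tvec': array([-0.59854752, -0.0271327 ,  0.38975672])}
```

View pics/scene0.png

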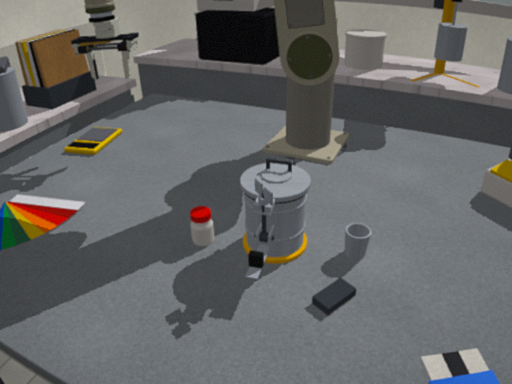

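View pics/side0.png

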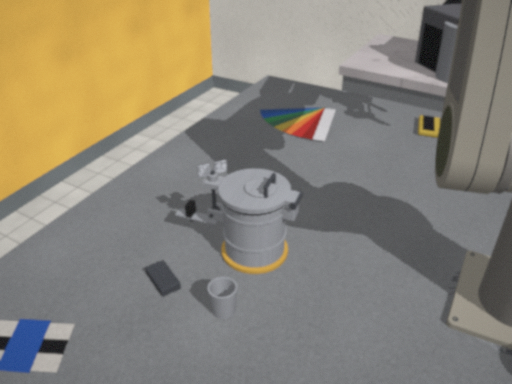

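Scene picture: pot lid centred about (275,181), nut at (264,190), black pad at (256,259). The jar is at (202,226), the beaker at (357,240) and the block at (334,295). Side picture: lid about (255,192), nut (213,172), pad (190,208). Next I'll take enlarged crops with a first estimate.

```bash
cat > h.py <<'E'
import numpy as np,cv2
from plant import monitor, eyes, ticket
def cam(n):
    m=eyes.camera_model(n);R=cv2.Rodrigues(np.array(m['rvec']))[0]
    K=np.array([[m['fx'],0,m['cx']],[0,m['fy'],m['cy']],[0,0,1]]);return K,np.array([m['k1'],0,0,0]),R,np.array(m['tvec'])
def proj(n,P,c=None):
    K,d,R,t=c or cam(n);return cv2.projectPoints(np.array(P,float).reshape(-1,3),cv2.Rodrigues(R)[0],t,K,d)[0].reshape(-1,2)
def ray(n,uv,c=None):
    K,d,R,t=c or cam(n);x=cv2.undistortPoints(np.array([[uv]],float),K,d).ravel()
    return -R.T@t,R.T@np.array([x[0],x[1],1])
def onz(n,uv,z,c=None):
    o,v=ray(n,uv,c);return o+v*(z-o[2])/v[2]
E
python3 - <<'E'
from h import *
for n,l,nu,pad,o in (("scene",(275.5,181),(264,190),(256,259),[(202,240),(357,255),(334,298)]),("side",(255,192),(213,175),(190,208),[None,(223,310),(163,280)])):
    print(n,'lid',onz(n,l,.157),'nut',onz(n,nu,.175),'pad',onz(n,pad,.085),[onz(n,p,0.005).round(3) for p in o if p])
a=cv2.imread("pics/scene0.png")[150:290,225:325];b=cv2.imread("pics/side0.png")[145:275,175:310]
A=cv2.resize(a,None,fx=4,fy=4,interpolation=2);B=cv2.resize(b,None,fx=2.95,fy=2.95,interpolation=2)
im=np.zeros((600,800,3),np.uint8);im[:560,:400]=A;im[:B.shape[0],400:400+B.shape[1]]=B
cv2.imwrite("pics/crop0.png",im)
E
```

```text
scene lid [0.51067363 0.10083749 0.157     ] nut [0.57568245 0.10581558 0.175     ] pad [0.65275919 0.12369204 0.085     ] [array([ 0.56 , -0.047,  0.005]), array([0.48 , 0.268, 0.005]), array([0.612, 0.257, 0.005])]
side lid [0.48817533 0.10725764 0.157     ] nut [0.57061469 0.11958114 0.175     ] pad [0.62512236 0.1286814  0.085     ] [array([0.466, 0.263, 0.005]), array([0.605, 0.256, 0.005])]
```

View pics/crop0.png

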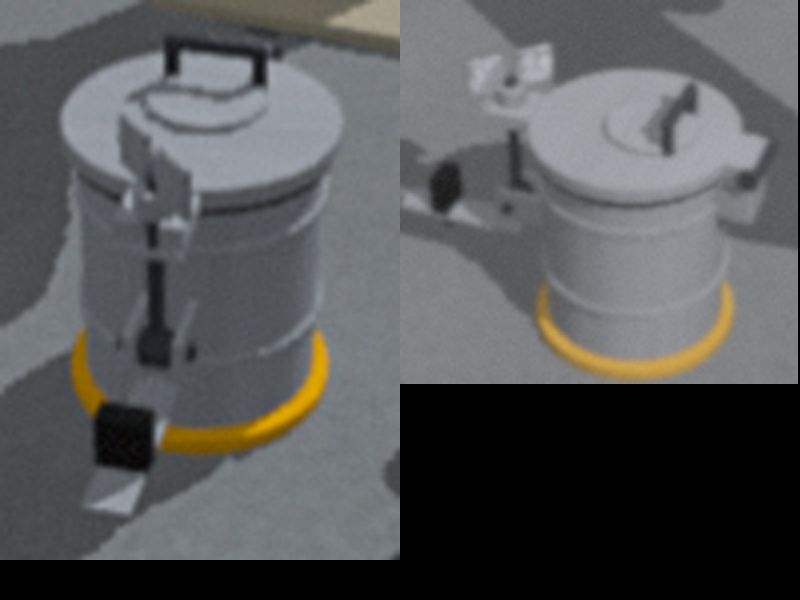

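```bash
cat > fit.py <<'E'
from h import *
from scipy.optimize import least_squares
C={n:cam(n) for n in("scene","side")}
def S(u,v):return np.array([225+u/4,150+v/4])
def D(u,v):return np.array([175+(u-400)/2.95,145+v/2.95])
th=np.linspace(0,2*np.pi,181)
def model(p):
    x,y,a,f=p[:4];R=lambda r,z,s=0:np.array([x+r*np.cos(a)-s*np.sin(a),y+r*np.sin(a)+s*np.cos(a),z])
    lid=np.c_[x+.068*np.cos(th),y+.068*np.sin(th),th*0+.157]
    w=[R(.085,.191)+s*.029*np.array([np.cos(f),np.sin(f),0]) for s in(-1,1)]
    return R,lid,w
def res(p):
    R,lid,w=model(p);o=[]
    for i,(n,l,r,bt,be,hg,wa,wb) in enumerate((("scene",S(62,0)[0],S(343,0)[0],S(0,193)[1],S(150,183),S(155,345),S(120,118),S(190,165)),("side",D(528,0)[0],D(742,0)[0],None,D(511,82),D(517,205),D(552,45),D(470,58)))):
        e=p[4+2*i:6+2*i]
        q=proj(n,lid,C[n])+e;o+=[q[:,0].min()-l,q[:,0].max()-r]
        if bt:o+=[q[:,1].max()-bt-0.7]
        o+=list((proj(n,R(.085,.174),C[n])[0]+e-be))+list(.5*(proj(n,R(.085,.08),C[n])[0]+e-hg))
        ww=proj(n,w,C[n])+e;o+=list(.7*(ww[0]-wa))+list(.7*(ww[1]-wb))
    return np.array(o+list(np.array(p[4:])/1.5))
if __name__=="__main__":
    r=least_squares(res,[.5,.105,.1,.8,0,0,0,0],loss='soft_l1');p=r.x
    print(p.round(4),'yaw',np.degrees(p[2]),'nut',np.degrees(p[3]));print(res(p).round(1))
    R,lid,w=model(p);print('bolt',R(.085,.155),'hinge',R(.085,.08),'rest',R(.14,.08))
    # pad
    for z in(.073,.080,.086,.092,.0975):
        print(z,[(proj(n,[R(.134,z,-.012),R(.146,z,-.012),R(.146,z,.012),R(.134,z,.012)],C[n])+p[4+2*i:6+2*i]).round(0).astype(int).tolist() for i,n in enumerate(C)])
E
python3 fit.py
python3 -c "
from fit import *
print('pad obs',S(95,405),S(155,408),S(95,462),S(150,470),D(430,165),D(460,162),D(430,205),D(460,205))"
```

```text
[ 0.4966  0.0955  0.1329  0.9711 -0.174   2.468   0.5001  0.9595] yaw 7.616929386491636 nut 55.64002858854766
[-0.3  0.3 -0.5  0.6 -1.2 -0.   0.7 -0.5 -0.3 -0.2  1.6 -0.6  0.5  0.1
 -1.   0.3 -1.4  0.   0.2 -0.7  2.1 -0.1  1.6  0.3  0.6]
bolt [0.58086442 0.10676658 0.155     ] hinge [0.58086442 0.10676658 0.08      ] rest [0.63537913 0.11405679 0.08      ]
0.073 [[[250, 256], [248, 260], [261, 263], [263, 258]], [[196, 206], [191, 205], [186, 211], [191, 212]]]
0.08 [[[250, 253], [247, 257], [261, 260], [263, 255]], [[196, 203], [191, 202], [185, 208], [191, 210]]]
0.086 [[[249, 250], [247, 254], [261, 257], [263, 253]], [[196, 201], [191, 200], [185, 206], [190, 207]]]
0.092 [[[249, 248], [247, 252], [261, 254], [262, 250]], [[196, 198], [191, 197], [185, 204], [190, 205]]]
0.0975 [[[249, 245], [247, 249], [260, 252], [262, 247]], [[196, 196], [190, 195], [185, 201], [190, 203]]]
pad obs [248.75 251.25] [263.75 252.  ] [248.75 265.5 ] [262.5 267.5] [185.16949153 200.93220339] [195.33898305 199.91525424] [185.16949153 214.49152542] [195.33898305 214.49152542]
```

Fit: bolt at about (0.581, 0.107), pot yaw 7.6°, wings at about 56°, pad top at about 0.085 m. I'll move above the nut for a closer look with the wrist camera.

>>> {"name": "arm_command", "arguments": {
  "deltas": [
    [[1.8,3.3,0.9,0,0,1.7],[1.8,3.3,0.9,0,0,1.7],[1.8,3.3,0.9,0,0,1.7],[1.8,3.3,0.9,0,0,1.7],[1.8,3.3,0.9,0,0,1.7],[1.8,3.3,0.9,0,0,1.7],[1.8,3.3,0.9,0,0,1.7],[1.8,3.3,0.9,0,0,1.7],[1.8,3.3,0.9,0,0,1.7],[1.8,3.3,0.9,0,0,1.7],[1.8,3.3,0.9,0,0,1.7],[1.8,3.3,0.9,0,0,1.7]]
  ],
  "gripper": 0.2
}}

```text
t: 1.1
tool_pos: [0.4326, -0.1618, 0.2992]
orientation: [-2.937, -1.116, 0.0]
force: [-0.3, 0.3, 0.1]
opening: 0.0557
gripper_force: 0.0
```

>>> {"name": "arm_command", "arguments": {
  "deltas": [
    [[1.8,3.3,0.4,0,0,1.7],[1.8,3.3,0.4,0,0,1.7],[1.8,3.3,0.4,0,0,1.7],[1.8,3.3,0.4,0,0,1.7],[1.8,3.3,0.4,0,0,1.7],[1.8,3.3,0.4,0,0,1.7],[1.8,3.3,0.4,0,0,1.7],[1.8,3.3,0.4,0,0,1.7],[0,0,0,0,0,0],[0,0,0,0,0,0]]
  ]
}}

```text
t: 1.93
tool_pos: [0.5764, 0.1021, 0.3297]
orientation: [-2.782, -1.458, 0.003]
force: [-0.2, 0.1, -0.3]
opening: 0.0559
gripper_force: 0.0
```

Run:
```python
from h import *
s=monitor.read_state();print(s['t'],s['tool_pos'],s['q'],s['orientation'])
K,d,R,t=cam("wrist");print('cam',-R.T@t,'fwd',R[2])
a=eyes.read_camera("wrist")
np.savez("w1.npz",K=K,d=d,R=R,t=t)
cv2.imwrite("pics/w1.png",cv2.resize(a,(800,600),interpolation=2))
print(proj("wrist",[(.581,.107,.174),(.581,.107,.155)])*800/512)
```

```text
1.9333 [0.57638607 0.10213001 0.32967072] [ 8.77936150e-02  7.96909332e-02  1.29268026e+00 -3.44519027e-06
  1.77155698e+00  6.93324450e-01] [-2.78195357 -1.45763608  0.00338744]
cam [0.61539877 0.15787237 0.52325036] fwd [-0.13939651 -0.19903568 -0.97002753]
[[403.12610341 255.93598211]
 [403.10715907 251.31048896]]
```

View pics/w1.png

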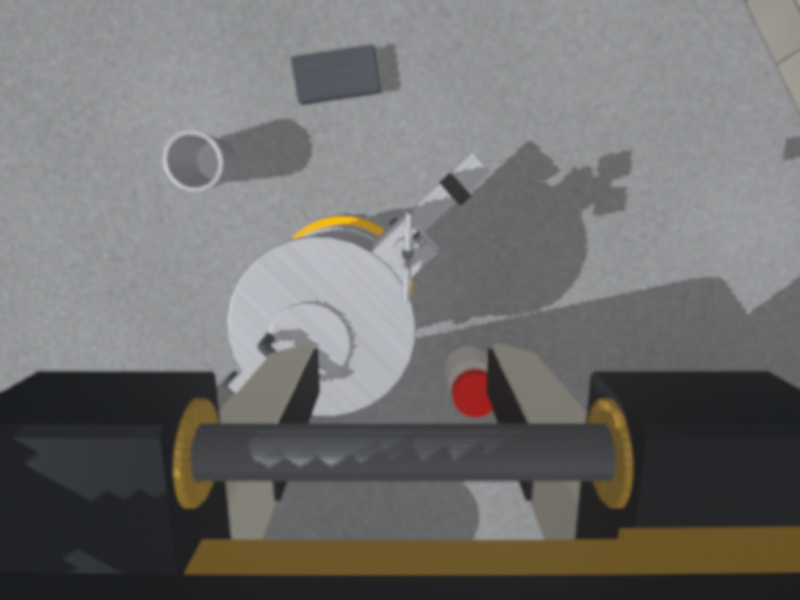

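Wrist view (800×600): the wings are nearly edge-on, running from (408,215) to (408,298), which is almost across the closing line. The lid spans 228–414 by 237–415. I'll enlarge the nut and overlay the model.

Run:
```python
from h import *
a=cv2.imread("pics/w1.png")
c=a[190:320,320:500];c=cv2.resize(c,None,fx=4.4,fy=4.4,interpolation=2);cv2.imwrite("pics/w1c.png",c)
z=np.load("w1.npz");C=(z['K'],z['d'],z['R'],z['t'])
p=proj('w',[(.581,.107,.174),(.581,.107,.155)],C)*800/512
th=np.linspace(0,6.28,361)
for x,y in((.4966,.0955),(.4966+.003,.0955),(.4966,.0985)):
    q=proj('w',np.c_[x+.068*np.cos(th),y+.068*np.sin(th),0*th+.157],C)*800/512;print(q.min(0),q.max(0))
```

```text
[222.5397573  238.62041563] [411.11026045 418.62550977]
[225.75680238 236.15212735] [414.54749702 416.55978528]
[219.89326743 235.05818901] [408.74946434 415.62757331]
```

View pics/w1c.png

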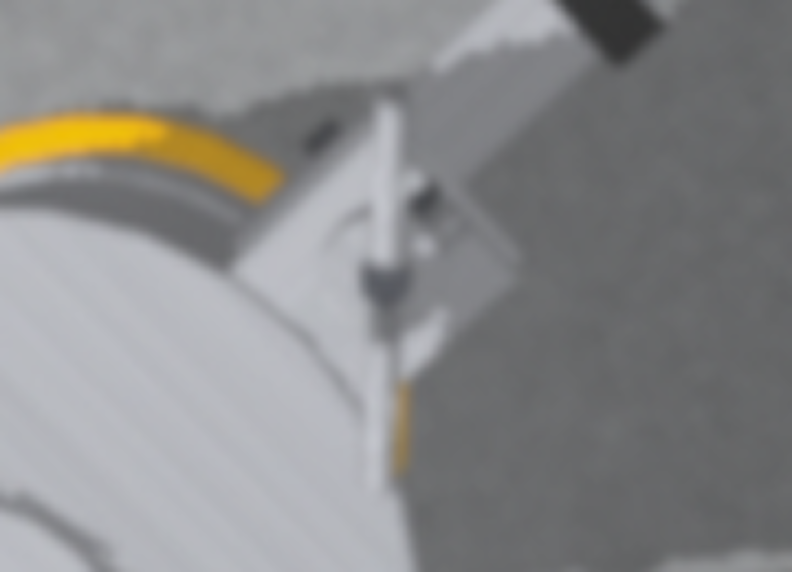

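Run:
```python
from h import *
z=np.load("w1.npz");C=(z['K'],z['d'],z['R'],z['t'])
f=lambda u,v,Z:onz('w',((320+u/4.4)*.64,(190+v/4.4)*.64),Z,C)
A=f(388,105,.1915);B=f(380,490,.1915);print(A,B,(A+B)/2,np.linalg.norm(A-B),np.degrees(np.arctan2(*(A-B)[1::-1])))
print(f(383,285,.174))
for u,v in((0,0),):pass
print('pad',onz('w',(455*.64,188*.64),.085,C), 'lid',onz('w',(321*.64,326.5*.64),.157,C))
```

```text
[0.60049707 0.13077745 0.1915    ] [0.5678466  0.08542097 0.1915    ] [0.58417184 0.10809921 0.1915    ] 0.05588616248833278 54.251258609066305
[0.58382376 0.10760361 0.174     ]
pad [0.63855411 0.11766303 0.085     ] lid [0.50182347 0.09743237 0.157     ]
```

>>> {"name": "arm_command", "arguments": {
  "deltas": [
    [[0.7,0.5,0,0,0,-1],[0,0,-3,0,0,0],[0,0,-3,0,0,0],[0,0,-3,0,0,0],[0,0,-3,0,0,0],[0,0,-2,0,0,0],[0,0,-1,0,0,0],[0,0,-0.8,0,0,0],[0,0,0,0,0,0],[0,0,0,0,0,0]]
  ]
}}

```text
t: 2.82
tool_pos: [0.584, 0.105, 0.1743]
orientation: [2.798, 1.428, 0.002]
force: [-0.2, -0.3, 0.4]
opening: 0.0559
gripper_force: 0.0
```

>>> {"name": "arm_command", "arguments": {
  "deltas": [
    [[0,0,0,0,0,0],[0,0,0,0,0,0],[0,0,0,0,0,0],[0,0,0,0,0,0],[0,0,0,0,0,0],[0,0,0,0,0,0],[0,0,0,0,0,0],[0,0,0,0,0,0]]
  ],
  "gripper": -0.7,
  "squeeze": 4
}}

```text
t: 3.48
tool_pos: [0.5833, 0.1053, 0.173]
orientation: [-2.798, -1.429, 0.0]
force: [-0.3, 0.8, -0.4]
opening: 0.0146
gripper_force: 0.0
```

>>> {"name": "arm_command", "arguments": {
  "deltas": [
    [[0,0.15,-0.1,0,0,0],[0,0,0,0,0,0],[0,0,0,0,0,0],[0,0,0,0,0,0],[0,0,0,0,0,0],[0,0,0,0,0,0]]
  ],
  "gripper": -1,
  "squeeze": 4
}}

```text
t: 3.98
tool_pos: [0.5834, 0.1068, 0.1721]
orientation: [2.797, 1.429, 0.0]
force: [0.0, 0.6, 1.5]
opening: 0.0005
gripper_force: 0.0
```

Run:
```python
from h import *
s=monitor.read_state();print({k:np.round(v,4) for k,v in s.items()})
a=eyes.read_camera("wrist");b=eyes.read_camera("scene")[150:290,215:335];b=cv2.resize(b,None,fx=4,fy=4,interpolation=2)
a=cv2.resize(a[80:330,150:390],(480,500))
im=np.zeros((560,800,3),np.uint8);im[:500,:400]=a[:,40:440];im[:,400:]=b[:,40:440]
cv2.imwrite("pics/g1.png",im)
```

```text
{'t': np.float64(3.9833), 'q': array([ 9.4700e-02,  1.2070e-01,  1.5333e+00, -1.0000e-04,  1.4875e+00,
        7.2070e-01]), 'dq': array([ 0.0001, -0.0008,  0.0018,  0.0009, -0.0001, -0.0004]), 'joint_torque': array([ 1.71000e-02, -5.52019e+01, -4.89369e+01,  6.95000e-02,
       -3.90000e-02, -1.00000e-04]), 'tool_pos': array([0.5834, 0.1068, 0.1721]), 'orientation': array([2.7975e+00, 1.4294e+00, 1.0000e-04]), 'force': array([0.0364, 0.6243, 1.4899]), 'wrist_torque': array([-0.0712, -0.0522, -0.0139]), 'gripper_force': np.float64(0.0), 'opening': np.float64(0.0005)}
```

View pics/g1.png

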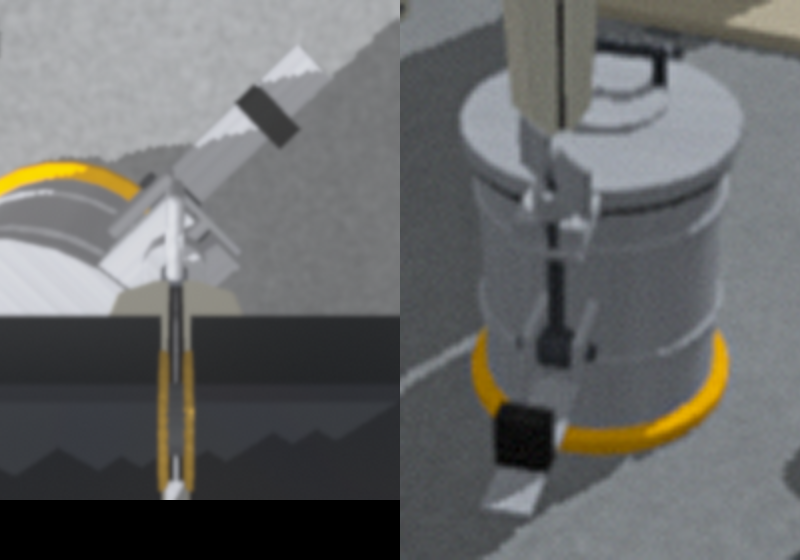

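Left, the wrist view shows the near wing from (172,185) to (180,280) beyond the finger pads. Right, the scene view shows the fingertips at (562,130), behind or above the wings. The fingers closed on nothing, so I'll check the position against the known TCP.

Run:
```python
from h import *
s=monitor.read_state();T=s['tool_pos']
Rt=cv2.Rodrigues(s['orientation'])[0]
print('proj tcp scene',proj('scene',[T]),'crop',(proj('scene',[T])-[215,150])*4+[360,0])
print('proj tcp side',proj('side',[T]), 'wrist',proj('wrist',[T, T-Rt[:,2]*.019]))
b=eyes.read_camera("side")[130:230,165:298];b=cv2.resize(b,None,fx=6,fy=6,interpolation=2)
cv2.imwrite("pics/side1.png",b)
print((proj('side',[T])-[165,130])*6)
```

```text
proj tcp scene [[262.76848495 193.70328769]] crop [[551.07393982 174.81315075]]
proj tcp side [[211.18808429 171.3652539 ]] wrist [[257.42016738 221.10933744]
 [257.42700906 232.66819198]]
[[277.12850576 248.19152342]]
```

View pics/side1.png

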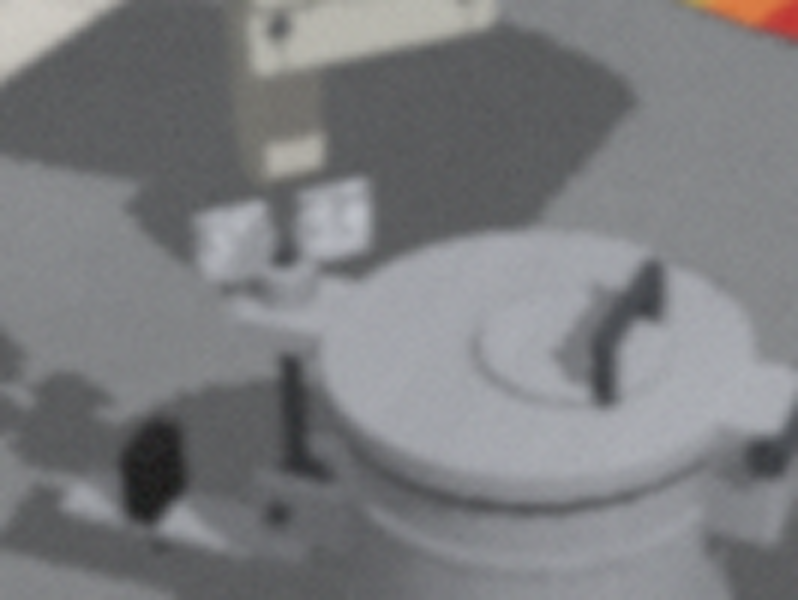

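Side view (6× crop from 165,130): the fingertip end is at about (295,175), just above the wing tops at (235,205) and (335,182). The TCP as reported projects to (277,248), so there is a height mismatch of about 2 cm. I'll triangulate it.

```bash
cat > tri.py <<'E'
from h import *
from fit import S,D
z=np.load("w1.npz");W=(z['K'],z['d'],z['R'],z['t'])
def tri(obs):
    A=np.zeros((3,3));b=np.zeros(3);L=[]
    for n,uv in obs:
        o,v=ray(n,uv,W if n=='w1' else None);v/=np.linalg.norm(v);M=np.eye(3)-np.outer(v,v);A+=M;b+=M@o;L.append((M,o))
    X=np.linalg.solve(A,b);return X.round(4),[round(float(np.linalg.norm(M@(X-o)))*1e3,1) for M,o in L]
E
python3 - <<'E'
from tri import *
w=lambda u,v:np.array([(320+u/4.4)*.64,(190+v/4.4)*.64])
s1=lambda u,v:np.array([165+u/6,130+v/6])
sc=lambda u,v:np.array([215+(u-360)/4,150+v/4])
print('tip',tri([('scene',sc(562,130)),('side',s1(293,176))]),monitor.read_state()['tool_pos'])
for nm,a,b,c in(('boltend',S(150,183),s1(287,245),w(383,285)),('wing+',S(190,165),s1(205,208),w(388,105)),('wing-',S(120,118),s1(370,182),w(380,490)),('lid',S(202,121),s1(538,355),np.array([321,326.5])*.64)):
    print(nm,'sc+si',tri([('scene',a),('side',b)]),'all',tri([('scene',a),('side',b),('w1',c)]))
print('beaker',tri([('scene',(357,231)),('side',(223,287)),('w1',(193*.64,160*.64))]))
E
```

```text
tip (array([0.578 , 0.1074, 0.196 ]), [4.3, 4.3]) [0.58331741 0.10685397 0.17203543]
boltend sc+si (array([0.5828, 0.1045, 0.1695]), [2.6, 2.6]) all (array([0.5831, 0.1056, 0.1698]), [2.1, 3.2, 1.4])
wing+ sc+si (array([0.5958, 0.1286, 0.192 ]), [2.7, 2.7]) all (array([0.598 , 0.1295, 0.1924]), [2.0, 4.2, 2.8])
wing- sc+si (array([0.5646, 0.0826, 0.187 ]), [2.0, 2.0]) all (array([0.5658, 0.0833, 0.1871]), [1.4, 2.9, 1.8])
lid sc+si (array([0.4969, 0.0944, 0.1512]), [1.4, 1.4]) all (array([0.4982, 0.0952, 0.1512]), [0.7, 2.6, 2.1])
beaker (array([0.4687, 0.2593, 0.0568]), [1.2, 2.9, 2.7])
```

The tips sit about 2 cm above where the reported TCP puts them. I'll open, go lower in a small and safe step, and test-close gently.

>>> {"name": "arm_command", "arguments": {
  "deltas": [
    [[0,0,0,0,0,0],[0,0,0,0,0,0],[0,0,0,0,0,0],[0,0,0,0,0,0],[0,0,-0.4,0,0,0],[0,0,-0.4,0,0,0],[0,0,-0.4,0,0,0],[0,0,0,0,0,0],[0,0,0,0,0,0]]
  ],
  "gripper": -0.2
}}

```text
t: 4.88
tool_pos: [0.5829, 0.1068, 0.1593]
orientation: [-2.797, -1.429, 0.002]
force: [-0.4, -0.2, -0.0]
opening: 0.0373
gripper_force: 0.0
```

>>> {"name": "arm_command", "arguments": {
  "deltas": [
    [[0,0,0,0,0,0],[0,0,0,0,0,0],[0,0,0,0,0,0],[0,0,0,0,0,0],[0,0,0,0,0,0],[0,0,0,0,0,0],[0,0,0,0,0,0],[0,0,0,0,0,0]]
  ],
  "gripper": -1,
  "squeeze": 4
}}

```text
t: 5.55
tool_pos: [0.5833, 0.107, 0.1601]
orientation: [-2.797, -1.429, -0.0]
force: [-1.2, 1.5, 1.7]
opening: 0.0045
gripper_force: 4.0
```

```bash
cat > st.py <<'E'
from h import *
s=monitor.read_state()
for k in('t','q','tool_pos','force','wrist_torque','opening','gripper_force'):print(k,np.round(s[k],4))
Rt=cv2.Rodrigues(s['orientation'])[0];print('yaw',np.degrees(np.arctan2(Rt[1,0],Rt[0,0])),'z',Rt[:,2].round(3))
E
python3 st.py
```

```text
t 5.55
q [9.4800e-02 1.2720e-01 1.5481e+00 2.0000e-04 1.4662e+00 7.2080e-01]
tool_pos [0.5833 0.107  0.1601]
force [-1.1939  1.4658  1.6707]
wrist_torque [ 0.1091  0.1032 -0.0166]
opening 0.0045
gripper_force 4.0
yaw 54.1318332226568 z [ 0.  0. -1.]
```

Wings gripped (opening 4.5 mm). I'll open slightly, go 9 mm deeper and grip more firmly.

>>> {"name": "arm_command", "arguments": {
  "deltas": [
    [[0,0,0,0,0,0],[0,0,0,0,0,0],[0,0,0,0,0,0],[0,0,-0.3,0,0,0],[0,0,-0.3,0,0,0],[0,0,-0.3,0,0,0],[0,0,0,0,0,0],[0,0,0,0,0,0]]
  ],
  "gripper": -0.6
}}

```text
t: 6.22
tool_pos: [0.583, 0.1068, 0.1505]
orientation: [-2.797, -1.429, 0.001]
force: [1.3, 0.1, 0.4]
opening: 0.0186
gripper_force: 0.0
```

>>> {"name": "arm_command", "arguments": {
  "deltas": [
    [[0,0,0,0,0,0],[0,0,0,0,0,0],[0,0,0,0,0,0],[0,0,0,0,0,0],[0,0,0,0,0,0],[0,0,0,0,0,0],[0,0,0,0,0,0]]
  ],
  "gripper": -1,
  "squeeze": 8
}}

```text
t: 6.8
tool_pos: [0.5834, 0.1069, 0.1512]
orientation: [-2.797, -1.429, -0.0]
force: [-0.8, 1.3, 0.1]
opening: 0.0045
gripper_force: 8.0
```

```bash
python3 st.py
```

```text
t 6.8
q [9.4800e-02 1.3270e-01 1.5587e+00 1.0000e-04 1.4501e+00 7.2080e-01]
tool_pos [0.5834 0.1069 0.1512]
force [-0.7894  1.3448  0.0537]
wrist_torque [ 0.1552  0.1082 -0.1591]
opening 0.0045
gripper_force 8.0001
yaw 54.13106284831684 z [ 0.  0. -1.]
```

>>> {"name": "arm_command", "arguments": {
  "deltas": [
    [[0,0,0,0,0,0],[0,0,0,0,0,0],[0,0,0.02,0,0,6],[0,0,0.02,0,0,6],[0,0,0.02,0,0,6],[0,0,0.02,0,0,6],[0,0,0.02,0,0,6],[0,0,0,0,0,0]]
  ],
  "squeeze": 35
}}

```text
t: 7.47
tool_pos: [0.5837, 0.1069, 0.1522]
orientation: [2.327, 2.11, 0.001]
force: [0.8, 1.0, 0.3]
opening: 0.004
gripper_force: 35.0
```

```bash
python3 st.py
```

```text
t 7.4667
q [0.0947 0.1322 1.5573 0.     1.4512 0.1922]
tool_pos [0.5837 0.1069 0.1522]
force [0.7932 1.0322 0.3486]
wrist_torque [ 0.1422 -0.2366 -0.0101]
opening 0.004
gripper_force 34.9992
yaw 84.41079083307847 z [ 0.001  0.    -1.   ]
```

>>> {"name": "arm_command", "arguments": {
  "deltas": [
    [[0,0,0.02,0,0,6],[0,0,0.02,0,0,6],[0,0,0.02,0,0,6],[0,0,0.02,0,0,6],[0,0,0.02,0,0,6],[0,0,0.02,0,0,6],[0,0,0.02,0,0,6],[0,0,0.02,0,0,6],[0,0,0.02,0,0,6],[0,0,0.02,0,0,6],[0,0,0.02,0,0,6],[0,0,0.02,0,0,6]]
  ]
}}

```text
t: 8.47
tool_pos: [0.5837, 0.107, 0.1546]
orientation: [0.648, 3.073, 0.001]
force: [0.8, 2.5, 0.6]
opening: 0.0045
gripper_force: 35.0
```

```bash
python3 st.py
```

```text
t 8.4667
q [ 9.4800e-02  1.3070e-01  1.5546e+00  3.0000e-04  1.4555e+00 -1.0605e+00]
tool_pos [0.5837 0.107  0.1546]
force [0.7804 2.4727 0.6006]
wrist_torque [ 0.4004 -0.3464 -0.2155]
opening 0.0045
gripper_force 35.0005
yaw 156.19304692072268 z [ 0.001  0.    -1.   ]
```

>>> {"name": "arm_command", "arguments": {
  "deltas": [
    [[0,0,0.02,0,0,6],[0,0,0.02,0,0,6],[0,0,0.02,0,0,6],[0,0,0.02,0,0,6],[0,0,0.02,0,0,6],[0,0,0.02,0,0,6],[0,0,0.02,0,0,6],[0,0,0.02,0,0,6],[0,0,0.02,0,0,6],[0,0,0.02,0,0,6],[0,0,0,0,0,0]]
  ]
}}

```text
t: 9.38
tool_pos: [0.5835, 0.1075, 0.1566]
orientation: [-0.977, 2.985, 0.001]
force: [1.1, 5.1, 1.6]
opening: 0.0045
gripper_force: 35.0
```

```bash
python3 st.py
```

```text
t 9.3833
q [ 9.5200e-02  1.2940e-01  1.5522e+00  8.0000e-04  1.4592e+00 -2.1081e+00]
tool_pos [0.5835 0.1075 0.1566]
force [1.1091 5.131  1.5646]
wrist_torque [ 0.8178 -0.362  -0.1228]
opening 0.0045
gripper_force 34.9992
yaw -143.76668102897898 z [ 0.001  0.001 -1.   ]
```

>>> {"name": "arm_command", "arguments": {
  "deltas": [
    [[0,0.05,0.02,0,0,6],[0,0.05,0.02,0,0,6],[0,0,0.02,0,0,6],[0,0,0.02,0,0,6],[0,0,0.02,0,0,3],[0,0,0,0,0,0],[0,0,0,0,0,0]]
  ]
}}

```text
t: 9.97
tool_pos: [0.5833, 0.108, 0.1575]
orientation: [-1.637, 2.682, 0.0]
force: [-0.5, 2.3, 2.1]
opening: 0.0042
gripper_force: 35.0
```

```bash
python3 st.py
```

```text
t 9.9667
q [ 9.6500e-02  1.2930e-01  1.5508e+00  1.0000e-04  1.4615e+00 -2.5702e+00]
tool_pos [0.5833 0.108  0.1575]
force [-0.5003  2.2988  2.1164]
wrist_torque [ 0.581   0.0527 -0.0674]
opening 0.0042
gripper_force 35.0002
yaw -117.207297281575 z [-0.  0. -1.]
```

Turned 189°, about 6.3 mm of rise. I'll release, lift, move inboard of the bolt, align radially and close.

>>> {"name": "arm_command", "arguments": {
  "deltas": [
    [[0,0,0,0,0,0],[0,0,0,0,0,0],[0,0,0,0,0,0],[0,0,0,0,0,0],[0,0,2,0,0,0],[0,0,2,0,0,0],[0,0,1,0,0,-7],[-1.1,-0.1,0,0,0,-7],[-1.1,-0.2,0,0,0,-7],[-1.1,-0.1,0,0,0,-7],[0,0,0,0,0,-7],[0,0,0,0,0,-7]]
  ],
  "gripper": -0.5,
  "squeeze": 20
}}

```text
t: 10.97
tool_pos: [0.5499, 0.1036, 0.2076]
orientation: [-0.565, 3.09, -0.0]
force: [-0.4, -0.1, 0.5]
opening: 0.0233
gripper_force: 0.0
```

>>> {"name": "arm_command", "arguments": {
  "deltas": [
    [[0,0,0,0,0,-7],[0,0,0,0,0,-6],[0,0,0,0,0,0],[0,0,0,0,0,0],[0,0,0,0,0,0]]
  ],
  "gripper": -1
}}

```text
t: 11.38
tool_pos: [0.5503, 0.1038, 0.2074]
orientation: [0.228, -3.133, 0.0]
force: [-0.1, 0.3, 0.1]
opening: 0.0005
gripper_force: 0.0
```

```bash
python3 st.py
python3 - <<'E'
from h import *
s=eyes.read_camera("side")[130:230,165:265];c=eyes.read_camera("scene")[140:270,215:315]
im=np.zeros((520,800,3),np.uint8);im[:400,:400]=cv2.resize(s,(400,400),interpolation=2);im[:,400:]=cv2.resize(c,(400,520),interpolation=2)
cv2.imwrite("pics/p1.png",im)
T=monitor.read_state()['tool_pos']
print((proj('side',[T,T+[0,0,.023]])-[165,130])*4,(proj('scene',[T,T+[0,0,.023]])-[215,140])*4+[400,0])
E
```

```text
t 11.3833
q [ 9.4900e-02  1.6000e-02  1.5785e+00 -1.0000e-04  1.5472e+00 -1.6210e+00]
tool_pos [0.5503 0.1038 0.2074]
force [-0.129   0.263   0.0794]
wrist_torque [ 0.1173 -0.1804  0.0014]
opening 0.0005
gripper_force 0.0
yaw -171.68602436491 z [-0. -0. -1.]
[[244.7164496  115.56038101]
 [242.97395283  71.51589835]] [[614.26607823 107.93664502]
 [613.95440489  60.7976364 ]]
```

View pics/p1.png

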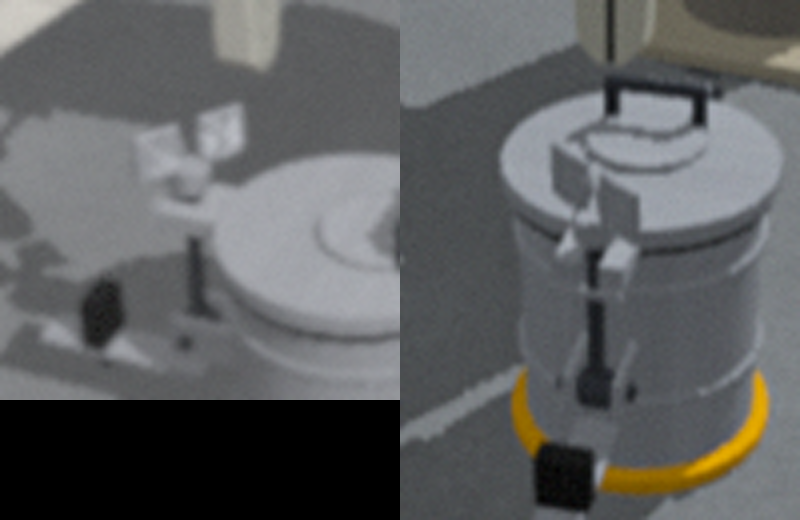

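Left (side view) the tip is at (248,68), and right (scene view) at (612,62), both at TCP + 23 mm. The nut stands clear of the lips. I'll descend inboard and push outward.

>>> {"name": "arm_command", "arguments": {
  "deltas": [
    [[0,0,-2,0,0,0],[0,0,-2,0,0,0],[0,0,-1.2,0,0,0],[0,0,0,0,0,0],[0.4,0.05,0,0,0,0],[0.4,0.05,0,0,0,0],[0.3,0.04,0,0,0,0],[0.3,0.04,0,0,0,0],[0,0,0,0,0,0]]
  ]
}}

```text
t: 12.23
tool_pos: [0.5655, 0.1058, 0.1564]
orientation: [-0.223, 3.132, 0.0]
force: [0.1, 0.7, 0.0]
opening: 0.0004
gripper_force: 0.2
```

>>> {"name": "arm_command", "arguments": {
  "deltas": [
    [[0.3,0.04,0,0,0,0],[0.3,0.04,0,0,0,0],[0.3,0.04,0,0,0,0],[0,0,0,0,0,0]]
  ]
}}

```text
t: 12.57
tool_pos: [0.5739, 0.107, 0.1556]
orientation: [-0.223, 3.133, 0.0]
force: [-0.1, -0.4, -0.2]
opening: -0.0001
gripper_force: 0.4
```

>>> {"name": "arm_command", "arguments": {
  "deltas": [
    [[0.3,0.04,0,0,0,0],[0.3,0.04,0,0,0,0],[0,0,0,0,0,0]]
  ]
}}

```text
t: 12.82
tool_pos: [0.5797, 0.1078, 0.1554]
orientation: [-0.223, 3.134, 0.0]
force: [-1.2, 0.6, 0.8]
opening: 0.0006
gripper_force: 0.5
```

>>> {"name": "arm_command", "arguments": {
  "deltas": [
    [[0.3,0.04,0,0,0,0],[0.3,0.04,0,0,0,0],[0,0,0,0,0,0]]
  ]
}}

```text
t: 13.07
tool_pos: [0.5856, 0.1085, 0.1552]
orientation: [0.223, -3.134, -0.0]
force: [0.0, 0.8, -0.4]
opening: 0.0005
gripper_force: 0.5
```

>>> {"name": "arm_command", "arguments": {
  "deltas": [
    [[0.3,0.04,0,0,0,0],[0.3,0.04,0,0,0,0],[0,0,0,0,0,0]]
  ]
}}

```text
t: 13.32
tool_pos: [0.5917, 0.1093, 0.1553]
orientation: [-0.223, 3.134, -0.0]
force: [-0.7, -0.0, -0.3]
opening: 0.001
gripper_force: 0.5
```

>>> {"name": "arm_command", "arguments": {
  "deltas": [
    [[0.31,0.04,-0.07,0,0,0],[0.31,0.04,-0.07,0,0,0],[0.31,0.04,-0.07,0,0,0],[0.31,0.04,-0.07,0,0,0],[0.31,0.04,-0.07,0,0,0],[0.31,0.04,-0.07,0,0,0],[0.31,0.04,-0.07,0,0,0],[0.31,0.04,-0.07,0,0,0],[0.31,0.04,-0.07,0,0,0],[0.31,0.04,-0.07,0,0,0]]
  ]
}}

```text
t: 14.15
tool_pos: [0.6227, 0.1132, 0.1483]
orientation: [0.223, -3.134, 0.0]
force: [-0.8, 0.2, -0.2]
opening: 0.0005
gripper_force: 0.6
```

```bash
python3 st.py
python3 - <<'E'
from h import *
s=eyes.read_camera("side")[130:230,145:245];c=eyes.read_camera("scene")[160:290,215:315]
im=np.zeros((520,800,3),np.uint8);im[:400,:400]=cv2.resize(s,(400,400),interpolation=2);im[:,400:]=cv2.resize(c,(400,520),interpolation=2)
cv2.imwrite("pics/p2.png",im)
E
```

```text
t 14.15
q [ 9.8900e-02  2.4010e-01  1.4429e+00 -1.0000e-04  1.4586e+00 -1.6137e+00]
tool_pos [0.6227 0.1132 0.1483]
force [-0.7663  0.1897 -0.1767]
wrist_torque [0.2213 0.0456 0.0125]
opening 0.0005
gripper_force 0.5832
yaw -171.87406662493217 z [-0. -0. -1.]
```

View pics/p2.png

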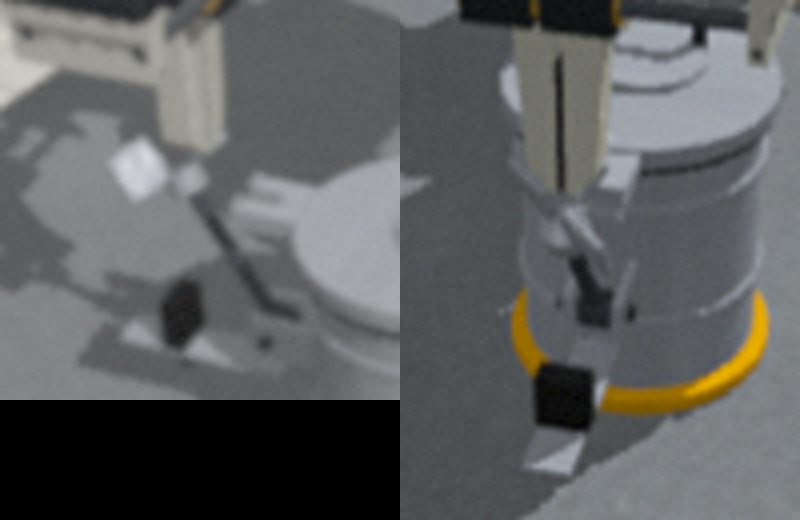

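Side view (left): the bolt has swung out about 35°, pivot (290,312), nut (150,172), finger behind it. I'll continue the arc.

>>> {"name": "arm_command", "arguments": {
  "deltas": [
    [[0.38,0.05,-0.25,0,0,0],[0.38,0.05,-0.25,0,0,0],[0.36,0.05,-0.28,0,0,0],[0.36,0.05,-0.28,0,0,0],[0.33,0.04,-0.32,0,0,0],[0.33,0.04,-0.32,0,0,0],[0.3,0.04,-0.34,0,0,0],[0.3,0.04,-0.36,0,0,0],[0.27,0.03,-0.38,0,0,0],[0.25,0.03,-0.4,0,0,0],[0.22,0.03,-0.4,0,0,0],[0,0,0,0,0,0]]
  ]
}}

```text
t: 15.25
tool_pos: [0.6568, 0.1176, 0.1112]
orientation: [0.222, -3.132, 0.0]
force: [0.1, 1.0, 0.5]
opening: 0.0008
gripper_force: 0.1
```

```bash
python3 st.py
```

```text
t 15.25
q [ 1.0050e-01  3.5720e-01  1.3712e+00 -1.0000e-04  1.4149e+00 -1.6121e+00]
tool_pos [0.6568 0.1176 0.1112]
force [0.0627 0.9827 0.5249]
wrist_torque [ 0.1092 -0.1182  0.0086]
opening 0.0008
gripper_force 0.1033
yaw -171.87398809949337 z [-0.002 -0.    -1.   ]
```

>>> {"name": "arm_command", "arguments": {
  "deltas": [
    [[0.2,0.03,-0.3,0,0,0],[0.2,0.03,-0.3,0,0,0],[0.2,0.03,-0.3,0,0,0],[0.15,0.02,-0.3,0,0,0],[0.15,0.02,-0.3,0,0,0],[0,0,0,0,0,0]]
  ]
}}

```text
t: 15.75
tool_pos: [0.666, 0.1191, 0.0967]
orientation: [0.223, -3.133, 0.0]
force: [-0.3, -0.3, 0.3]
opening: 0.0006
gripper_force: 0.2
```

>>> {"name": "arm_command", "arguments": {
  "deltas": [
    [[0.1,0.01,-0.2,0,0,0],[0.1,0.01,-0.2,0,0,0],[0.1,0.01,-0.2,0,0,0],[0,0,0,0,0,0]]
  ]
}}

```text
t: 16.08
tool_pos: [0.6691, 0.1193, 0.0911]
orientation: [0.223, -3.133, -0.0]
force: [0.3, 1.0, -0.1]
opening: 0.0007
gripper_force: 0.3
```

>>> {"name": "arm_command", "arguments": {
  "deltas": [
    [[0,0,-0.1,0,0,0],[0,0,-0.1,0,0,0],[0,0,0,0,0,0]]
  ]
}}

```text
t: 16.33
tool_pos: [0.6693, 0.1194, 0.0897]
orientation: [-0.223, 3.133, 0.0]
force: [-0.3, 1.8, 0.9]
opening: 0.0002
gripper_force: 0.4
```

>>> {"name": "arm_command", "arguments": {
  "deltas": [
    [[0,0,-0.1,0,0,0],[0,0,-0.1,0,0,0],[0,0,0,0,0,0]]
  ]
}}

```text
t: 16.58
tool_pos: [0.6692, 0.1193, 0.0876]
orientation: [-0.223, 3.134, -0.0]
force: [0.4, 0.1, 0.9]
opening: 0.0004
gripper_force: 0.5
```

```bash
python3 st.py
```

```text
t 16.5833
q [ 1.0110e-01  4.0610e-01  1.3539e+00 -1.0000e-04  1.3815e+00 -1.6116e+00]
tool_pos [0.6692 0.1193 0.0876]
force [0.3606 0.0703 0.9356]
wrist_torque [ 0.2165 -0.2125 -0.004 ]
opening 0.0004
gripper_force 0.5018
yaw -171.8700581740835 z [ 0. -0. -1.]
```

>>> {"name": "arm_command", "arguments": {
  "deltas": [
    [[0,0,-0.1,0,0,0],[0,0,-0.1,0,0,0],[0,0,0,0,0,0]]
  ]
}}

```text
t: 16.83
tool_pos: [0.6691, 0.1192, 0.0854]
orientation: [0.223, -3.134, 0.0]
force: [0.8, -0.7, -0.1]
opening: 0.0006
gripper_force: 0.5
```

>>> {"name": "arm_command", "arguments": {
  "deltas": [
    [[0,0,-0.1,0,0,0],[0,0,-0.1,0,0,0],[0,0,0,0,0,0]]
  ]
}}

```text
t: 17.08
tool_pos: [0.669, 0.1192, 0.0834]
orientation: [0.223, -3.133, 0.0]
force: [0.4, -0.2, 0.9]
opening: 0.0006
gripper_force: 0.5
```

```bash
python3 st.py
python3 - <<'E'
from h import *
s=eyes.read_camera("side")[150:250,145:245];c=eyes.read_camera("scene")[180:310,215:315]
im=np.zeros((520,800,3),np.uint8);im[:400,:400]=cv2.resize(s,(400,400),interpolation=2);im[:,400:]=cv2.resize(c,(400,520),interpolation=2)
cv2.imwrite("pics/p3.png",im)
E
```

```text
t 17.0833
q [ 1.0100e-01  4.0950e-01  1.3574e+00 -1.0000e-04  1.3750e+00 -1.6116e+00]
tool_pos [0.669  0.1192 0.0834]
force [ 0.4243 -0.2463  0.9443]
wrist_torque [ 0.0918 -0.2704  0.026 ]
opening 0.0006
gripper_force 0.466
yaw -171.87634461426916 z [-0. -0. -1.]
```

View pics/p3.png

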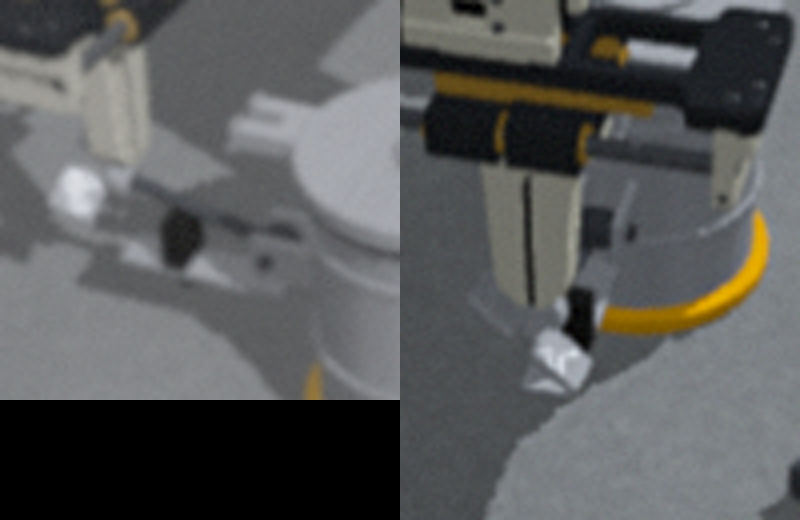

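Side view (left): the rod, from (290,232) to (130,180), is nearly on the pad at (182,212). The fingertip is on the nut and there is no rest force yet, so I'll keep going down gently.

>>> {"name": "arm_command", "arguments": {
  "deltas": [
    [[0,0,-0.1,0,0,0],[0,0,-0.1,0,0,0],[0,0,0,0,0,0]]
  ]
}}

```text
t: 17.43
tool_pos: [0.669, 0.1193, 0.0814]
orientation: [0.223, -3.134, 0.0]
force: [0.5, -0.3, 0.2]
opening: 0.0004
gripper_force: 0.4
```

>>> {"name": "arm_command", "arguments": {
  "deltas": [
    [[0,0,-0.1,0,0,0],[0,0,0,0,0,0]]
  ]
}}

```text
t: 17.6
tool_pos: [0.669, 0.1193, 0.0804]
orientation: [0.223, -3.134, -0.0]
force: [2.0, 0.1, 0.9]
opening: 0.0003
gripper_force: 0.4
```

>>> {"name": "arm_command", "arguments": {
  "deltas": [
    [[0,0,-0.1,0,0,0],[0,0,0,0,0,0]]
  ]
}}

```text
t: 17.77
tool_pos: [0.6691, 0.1194, 0.0795]
orientation: [0.223, -3.134, 0.0]
force: [0.5, 0.6, 1.8]
opening: 0.0001
gripper_force: 0.5
```

>>> {"name": "arm_command", "arguments": {
  "deltas": [
    [[0,0,-0.1,0,0,0],[0,0,0,0,0,0]]
  ]
}}

```text
t: 17.93
tool_pos: [0.6693, 0.1194, 0.0787]
orientation: [-0.223, 3.133, 0.0]
force: [0.4, 0.6, 1.6]
opening: 0.0005
gripper_force: 0.9
```

>>> {"name": "arm_command", "arguments": {
  "deltas": [
    [[0,0,-0.1,0,0,0],[0,0,0,0,0,0]]
  ]
}}

```text
t: 18.1
tool_pos: [0.6695, 0.1194, 0.078]
orientation: [-0.223, 3.133, 0.0]
force: [1.6, 1.3, 3.5]
opening: 0.0005
gripper_force: 1.6
```

>>> {"name": "arm_command", "arguments": {
  "deltas": [
    [[0,0,-0.05,0,0,0],[0,0,0,0,0,0]]
  ]
}}

```text
t: 18.27
tool_pos: [0.6696, 0.1194, 0.0777]
orientation: [-0.223, 3.133, 0.0]
force: [0.7, 0.2, 4.6]
opening: 0.0008
gripper_force: 2.3
```

Contact with the pad. I'll press on a little, to about 10–12 N.

>>> {"name": "arm_command", "arguments": {
  "deltas": [
    [[0,0,-0.05,0,0,0],[0,0,-0.05,0,0,0],[0,0,0,0,0,0]]
  ]
}}

```text
t: 18.52
tool_pos: [0.6698, 0.1195, 0.077]
orientation: [-0.223, 3.132, 0.0]
force: [1.9, 0.1, 5.8]
opening: 0.0003
gripper_force: 3.1
```

>>> {"name": "arm_command", "arguments": {
  "deltas": [
    [[0,0,-0.05,0,0,0],[0,0,-0.05,0,0,0],[0,0,0,0,0,0]]
  ]
}}

```text
t: 18.77
tool_pos: [0.67, 0.1195, 0.0765]
orientation: [-0.223, 3.132, 0.0]
force: [0.4, 1.1, 8.2]
opening: 0.0005
gripper_force: 4.1
```

>>> {"name": "arm_command", "arguments": {
  "deltas": [
    [[0,0,-0.05,0,0,0],[0,0,-0.05,0,0,0],[0,0,0,0,0,0]]
  ]
}}

```text
t: 19.02
tool_pos: [0.6701, 0.1195, 0.0759]
orientation: [-0.223, 3.131, 0.0]
force: [-0.3, -0.3, 9.9]
opening: 0.0004
gripper_force: 5.1
```

>>> {"name": "arm_command", "arguments": {
  "deltas": [
    [[0,0,-0.05,0,0,0],[0,0,0,0,0,0],[0,0,0,0,0,0]]
  ]
}}

```text
t: 19.27
tool_pos: [0.6702, 0.1195, 0.0757]
orientation: [-0.223, 3.131, 0.0]
force: [-1.1, 0.3, 11.2]
opening: 0.0007
gripper_force: 5.7
```

```bash
python3 st.py
```

```text
t 19.2667
q [ 1.0120e-01  4.1600e-01  1.3636e+00  1.0000e-04  1.3593e+00 -1.6116e+00]
tool_pos [0.6702 0.1195 0.0757]
force [-1.0753  0.2816 11.2072]
wrist_torque [ 0.0977 -0.027  -0.0078]
opening 0.0007
gripper_force 5.7087
yaw -171.8680904052622 z [ 0.003  0.    -1.   ]
```

>>> {"name": "arm_command", "arguments": {
  "deltas": [
    [[0,0,0.05,0,0,0],[0,0,0.1,0,0,0],[0,0,0.1,0,0,0],[0,0,0.2,0,0,0],[0,0,0.5,0,0,0],[0,0,1.5,0,0,0],[0,0,3,0,0,0],[0,0,3,0,0,0],[0,0,3,0,0,0],[0,0,0,0,0,0],[0,0,0,0,0,0],[0,0,0,0,0,0]]
  ]
}}

```text
t: 20.27
tool_pos: [0.6689, 0.1193, 0.1882]
orientation: [0.223, -3.133, 0.0]
force: [0.0, 0.1, 0.4]
opening: 0.0004
gripper_force: 0.0
```

```bash
python3 st.py
python3 - <<'E'
from h import *
# rod angle from the side view: dark rod in hinge-nut region; compare with projected rod lines
n='side';im=cv2.cvtColor(eyes.read_camera(n),cv2.COLOR_BGR2GRAY).astype(np.float32)
c=cam(n);H=np.array([.5833,.1075,.08]);u=np.array([.9917,.128,0]);e=np.array([.5,1.])
for d in range(60,97,3):
    t=np.radians(d);P=[H+s*(np.sin(t)*u+np.cos(t)*np.array([0,0,1])) for s in np.linspace(.062,.08,12)]
    q=(proj(n,P,c)+e).astype(np.float32);v=cv2.remap(im,q[:,0],q[:,1],cv2.INTER_LINEAR);print(d,round(float(v.mean()),1),q[6].round(0))
E
```

```text
t 20.2667
q [ 0.1011  0.3468  1.2426 -0.      1.5524 -1.6116]
tool_pos [0.6689 0.1193 0.1882]
force [0.0346 0.0553 0.4218]
wrist_torque [ 0.1036 -0.1155 -0.0165]
opening 0.0004
gripper_force 0.0
yaw -171.86943388664866 z [-0. -0. -1.]
60 131.1 [185. 190.]
63 131.6 [184. 191.]
66 132.5 [184. 193.]
69 131.6 [183. 194.]
72 123.6 [183. 195.]
75 103.0 [183. 197.]
78 83.1 [182. 198.]
81 75.0 [182. 199.]
84 79.5 [182. 201.]
87 84.7 [182. 202.]
90 82.4 [182. 204.]
93 76.6 [183. 205.]
96 74.2 [183. 207.]
```

The bolt lies at about 81°, matching the pad height, and the robot is clear. Handing in.

```bash
python3 -c "
from plant import ticket
print(ticket.close_job())"
```

```text
the job is handed in; nothing more can be done
None
```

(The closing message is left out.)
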